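Wipe the cutting plate clean and hang up the scraper

TASK

Take the blue scraper by its upright grip and wipe all four orange offcuts off the white cutting plate into the grey catch tray at its end; use the scraper for this and never touch the offcuts with the gripper. Then hang the scraper up on the steel side hook: bring its neck in between the two prongs from the open side and let its collar down behind the upturned tips, and leave it hanging there upright. Do not push over or shift the things standing around.

Things in the scene. Friction and masses are not known exactly. Their poses are not given: they have to be found in the camera images.
- station: Fixed white cutting plate; origin at bench level under its middle. Plate 180 mm (own x) by 170 mm (own y), top 50 mm above the bench. Metal side fences along own y, 9 mm high, 160 mm apart inside; the two y ends have no fence. Wipe towards own +y, where the tray is. Offcuts start between y -50 and +80 mm; the 35 mm at the -y end are clear, to set the scraper down behind them.
- tray (a point): Middle of the inner floor (4 mm above the bench) of the open grey catch tray, fixed below the plate's +y edge: 172 mm along the plate's x by 75 mm along its y inside, walls 30 mm high. It begins right under the edge, 37 mm before this point. Axes as the plate's.
- scraper: Loose blue scraper, 220 g, stands upright; origin mid-underside. Blade block 100 mm (own x) by 24 mm (own y), z 0 to 24; neck 14 mm diameter, z 24 to 66; round collar 44 mm, z 66 to 74; grip 40 mm (own x) by 24 mm (own y), z 74 to 118, taken from above across its 24 mm. Same after half a turn. The blade is narrower than the plate: wipe two strokes side by side.
- scraper_collar (a point): Middle of the underside of the scraper's collar, on its axis, 66 mm above its underside; axes as the scraper's.
- chip_1: loose flat orange plastic offcut, irregular, about 36 x 26 mm and 9 mm thick, 14 g; origin at the middle of its underside; starts lying on the white plate, at any yaw
- chip_2: loose flat orange plastic offcut, irregular, about 36 x 26 mm and 9 mm thick, 14 g; origin at the middle of its underside; starts lying on the white plate, at any yaw
- chip_3: loose flat orange plastic offcut, irregular, about 36 x 26 mm and 9 mm thick, 14 g; origin at the middle of its underside; starts lying on the white plate, at any yaw
- chip_4: loose flat orange plastic offcut, irregular, about 36 x 26 mm and 9 mm thick, 14 g; origin at the middle of its underside; starts lying on the white plate, at any yaw
- hook: Fixed steel side hook; origin at bench level below the seat. A 16 mm square post, 122 mm high, stands 80 mm towards own -y on a foot 80 x 80 x 10 mm. From it two level prongs, each 10 x 10 mm with a 24 mm gap between, reach along own +y to the open side; they end 35 mm past the seat's middle.
- hook_seat (a point): Seat's middle: between the prongs, level with their tops (120 mm above the bench); collar's underside rests here. Own +y points out of the open side. Tips (y +27 to +35 mm) and a stop (y -27 mm) rise 8 mm above the prongs. Come from +y, blade across (along own x) under the prongs, collar above the tips, then lower.
- flask: bystander: clear conical flask, 63 mm wide, 106 mm tall; origin at the middle of its underside; leave it where it is
- jar: bystander: clear sample jar with a white lid and tan contents, 52 mm wide, 72 mm tall; origin at the middle of its underside; leave it where it is
- red_jar: bystander: clear sample jar with a red lid, 52 mm wide, 72 mm tall; origin at the middle of its underside; leave it where it is
- calculator: bystander: grey desk calculator, 118 x 68 x 14 mm; origin at the middle of its underside; leave it where it is

How it is judged (in metres and radians):
On the way, in this order (a step that is already met when the one before it is completed fails the run):
1. all four offcuts are in the catch tray (y of chip_1 in the frame of station between 0.083 and 0.16 m and x of chip_1 in the frame of station between -0.09 and 0.09 m and z of each of chip_1, chip_2, chip_3, chip_4 in the frame of station below 0.035 m and y of chip_2 in the frame of station between 0.083 and 0.16 m and x of chip_2 in the frame of station between -0.09 and 0.09 m and y of chip_3 in the frame of station between 0.083 and 0.16 m and x of chip_3 in the frame of station between -0.09 and 0.09 m and y of chip_4 in the frame of station between 0.083 and 0.16 m and x of chip_4 in the frame of station between -0.09 and 0.09 m), for 0.2 s.
2. the scraper's collar sits on the side hook (horizontal distance between scraper_collar and hook_seat below 0.012 m and z of scraper_collar in the frame of hook_seat between -0.005 and 0.005 m and angle between scraper's own z axis and vertical below 0.12 rad), for 0.2 s.
At the end, for the whole second after the job is handed in: All four offcuts lie in the catch tray (inside its walls, below 35 mm), and the released scraper hangs at rest on the side hook: the middle of its collar within 12 mm of the seat's middle, its underside within 5 mm of the prongs' tops, upright within 0.12 rad (all of step 1 and all of step 2 and linear speed of each of scraper, chip_1, chip_2, chip_3, chip_4 below 0.03 m/s); the robot touches nothing.
It fails at once if an offcut is touched by the gripper or arm (contact force between any of chip_1, chip_2, chip_3, chip_4 and the fingers above 0.3 N or contact force between any of chip_1, chip_2, chip_3, chip_4 and the arm above 0.3 N).
It fails at once if a bystander is shifted by more than 20 mm or tipped (distance of any of flask, jar, red_jar, calculator from where it was at the start of the episode above 0.02 m or angle between any of flask, jar, red_jar, calculator's own z axis and vertical above 0.3 rad).
It also fails if it takes over 51 s, if anything falls off the work surface, if the arm or the gripper's body presses on something with over 40 N, if the wrist force passes 120 N, or if a joint passes its speed limit or range.

ROBOT

A 6-joint arm with a two-finger parallel gripper is mounted at the origin on a cart in front of the work surface, level with it; the furniture and walls round the work are solid. World frame = base frame: x ahead of the robot, y to its left, z up, the work surface at z = 0. Lengths are in m, angles in degrees, forces in N, time in s.
With the tool pointing down it reaches from about 0.25 to 0.725 m from the base axis. Payload 9.7 kg.
Tool frame: the origin (TCP) lies midway between the tips of the shut fingers; the grasp point (between the pads) lies 19 mm behind it; z points along the fingers, y is the direction in which the jaws open and shut (so a half turn about z gives the same grasp; the last joint's range is limited). The gripper opens to 85 mm and grips with 20 to 120 N. Pads are 22 mm wide; open, the fingers measure 114 mm over their backs; the gripper's body (76 mm by 85 mm) begins 54 mm behind the grasp point. The pads swing forward as they close: fully open they stand 13 mm farther back than shut.
Start: joints at [67.838, 4.979, 10.078, 95.1, 0, 90], TCP at [0.207, 0.509, 0.231] pointing down, gripper open.
Joint ranges: [-179.16, 179.16], [-48.56, 103.87], [-65.8, 70.77], [-126.05, 130.52], [-82.76, 87.17], [-180, 180]. Speed limits (degrees/s): [127.2, 127.2, 147.25, 180, 180, 180].

INTERFACE

Orientations are given as [roll, pitch, yaw] about the fixed x, y, z axes, in that order (R = Rz(yaw) Ry(pitch) Rx(roll)).
In Python, from workcell import get_obs, camera, get_calibration, job_done gives the robot as it stands.
- The arm moves only by the tool play_rows, never from a script. Its argument "commands" is text: rows parted by semicolons, each of 5 numbers parted by spaces: the opening, from 0 (shut) to 1 (fully open), then the shift along the world's x, y, z in mm, then the turn about the world's z in degrees. A call has 1 to 10 rows; each row is the pose to reach, as a shift and turn from the pose commanded when the call began; what a row does not reach only later rows make up. A row lasts 1/12 s, in which the tool goes at most 41.7 mm and 7.16 degrees, less where a joint would pass 70% of its speed; a pose out of reach is approached as far as the arm can. A call with a gripper value outside its range is refused whole. The fingers move at their own pace and stop on an object; "force" is the grip in N (left out, the last holds). Time passes only in rows, so rows that repeat a pose let the fingers close. It gives the time, the measured TCP pose, the force and the opening at its end, in the units of the state.
- get_obs(): the state, without advancing time (a new reading comes with each control period).
- camera(name): name is "scene" or "top" or "wrist"; returns the picture (420x560x3 uint8, red, green, blue); there is no depth.
- get_calibration(name): a dict with "fx", "fy", "cx", "cy" (pixels), "eye" and "attitude" of the camera in the world; the wrist camera has in their place "mount" (4x4, takes a point from camera to tool coordinates, whose origin is the TCP and whose axes are the flange's). Camera axes: x right, y down, z forward; pixel columns grow to the right and rows downward; lengths in m; the calibration is good to about 2 mm. A picture is of the moment at which its call begins: read the wrist's pose just before it. get_calibration takes no time and is no camera call.
- job_done(): hands the job in, once; it reports no verdict.
The state is a dict: "time": time; "q": joint angles; "qd": joint speeds; "joint_efforts": joint torques, N m; "ee_pos": TCP position; "tcp_rot": TCP orientation; "wrist_force": force on the tool from outside, world axes, zero at the start; "torque": the same for the moment, N m; "opening": finger opening in m.
Only numpy, scipy, OpenCV 4.12 (cv2) and the standard library are available. Lean on these libraries where they do the work, as an engineer would, in place of code of your own. Each camera call takes 0.05 s, during which the arm holds its last target.

## Working session

There is one attempt and no reset: what is moved stays moved. The work goes in short steps, Python scripts to look and compute and a tool call to move; the robot and the scene stay as the last step left them, time stands still between calls to the robot, and variables do not carry over. Pictures are saved under pics/ and viewed, and the job is handed in when it is done.

Besides the shell and the picture viewer there is one more tool, called after ">>>" as name(argument=value, ...) on one line, values as JSON. play_rows: Moves the arm, as the interface text tells. Its arguments: {"type":"object","properties":{"commands":{"type":"string"},"force":{"type":"number"}},"required":["commands"]}

```bash
ls; mkdir -p pics
python3 - <<'E'
from workcell import *
import cv2
o=get_obs(); print(o)
for n in ("scene","top"):
    im=camera(n); cv2.imwrite(f"pics/{n}0.png",im[:,:,::-1]); print(n,get_calibration(n))
print(get_calibration("wrist"))
E
```

```text
pics
{'time': 0.0, 'q': array([6.78383956e+01, 5.01021787e+00, 1.00336949e+01, 9.50994855e+01,
       1.21514590e-03, 8.99993988e+01]), 'qd': array([-0.04490554, -0.06985989, -0.03364518, -0.02905118, -0.02443639,
       -0.08094649]), 'joint_efforts': array([ 6.87361080e-04, -5.20387387e+01,  4.64802039e+01,  1.64934515e-02,
        4.48575236e-05,  1.28112586e-05]), 'ee_pos': array([0.20737706, 0.50915301, 0.23058474]), 'tcp_rot': array([-1.79923992e+02, -1.21594236e-03,  1.57838995e+02]), 'wrist_force': array([ 0.18910219, -0.416013  , -0.26336751]), 'torque': array([-0.00258555,  0.00318011, -0.01997011]), 'opening': 0.08528477358823996}
scene {'fx': 525.0980082854927, 'fy': 525.0980082854927, 'cx': 270.5065698950676, 'cy': 215.3876272581529, 'eye': array([ 0.05167986, -0.94434762,  1.02196595]), 'attitude': array([-139.1701477 ,   -0.31500051,  -37.75577316])}
top {'fx': 497.9846456009394, 'fy': 497.9846456009394, 'cx': 272.0782039751159, 'cy': 209.10218304200362, 'eye': array([ 0.47950634, -0.33878182,  1.24279936]), 'attitude': array([-176.96515598,    0.28622857,  -89.28147214])}
{'fx': 296.1295437325568, 'fy': 296.1295437325568, 'cx': 270.99837289042745, 'cy': 204.74316192532572, 'mount': array([[-8.80499290e-04, -9.46959329e-01, -3.21352228e-01,
         8.25907903e-02],
       [ 9.99999354e-01, -1.06488534e-03,  3.98019294e-04,
         1.94600712e-04],
       [-7.19111361e-04, -3.21351670e-01,  9.46959654e-01,
        -1.41194686e-01],
       [ 0.00000000e+00,  0.00000000e+00,  0.00000000e+00,
         1.00000000e+00]])}
```

View pics/scene0.png

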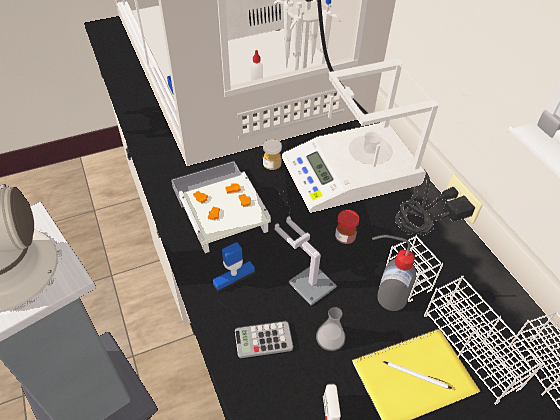

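View pics/top0.png

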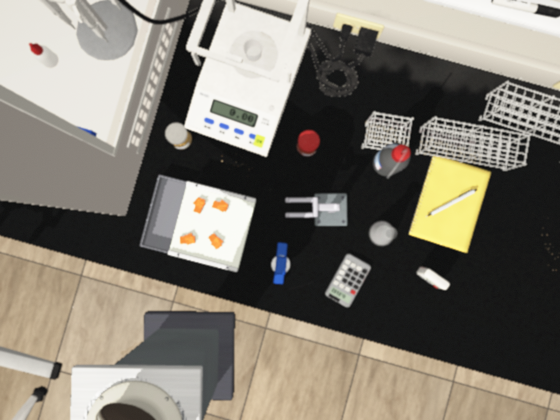

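```bash
cat > h.py <<'E'
import numpy as np, cv2
from scipy.spatial.transform import Rotation as Ro
from workcell import *
def cam(n,obs=None):
    c=get_calibration(n)
    K=np.array([[c['fx'],0,c['cx']],[0,c['fy'],c['cy']],[0,0,1]])
    if n=='wrist':
        M=c['mount']; R0=Ro.from_euler('xyz',obs['tcp_rot'],degrees=True).as_matrix()
        return K,R0@M[:3,:3],obs['ee_pos']+R0@M[:3,3]
    return K,Ro.from_euler('xyz',c['attitude'],degrees=True).as_matrix(),np.array(c['eye'])
def ray(C,u,v,z):
    K,R,e=C; d=R@np.linalg.inv(K)@np.array([u,v,1.]); return e+d*(z-e[2])/d[2]
def proj(C,p):
    K,R,e=C; q=K@(R.T@(np.asarray(p)-e)); return q[:2]/q[2]
E
python3 - <<'E'
from h import *
T=cam('top');S=cam('scene')
print(ray(T,280,263,0.118),ray(S,232,250,0.118), ray(T,330,209,0.01),ray(S,313,285,.01))
for n,b in(('top',(130,170,360,310)),('scene',(160,150,360,320))):
    im=cv2.imread(f'pics/{n}0.png')[b[1]:b[3],b[0]:b[2]]
    im=cv2.resize(im,None,fx=3.4,fy=3.4,interpolation=cv2.INTER_CUBIC); cv2.imwrite(f'pics/{n}z.png',im); print(im.shape)
E
```

```text
[ 0.41791761 -0.35175097  0.118     ] [ 0.40787943 -0.35721394  0.118     ] [ 0.54680007 -0.47530289  0.01      ] [ 0.53979639 -0.48183675  0.01      ]
(476, 782, 3)
(578, 680, 3)
```

View pics/topz.png

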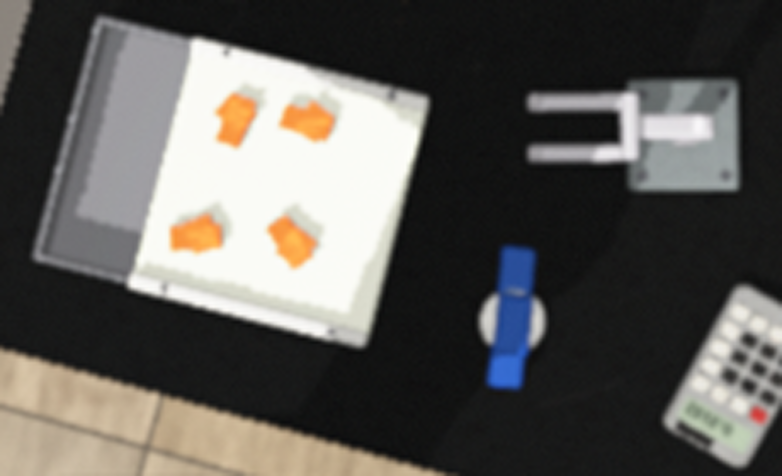

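View pics/scenez.png

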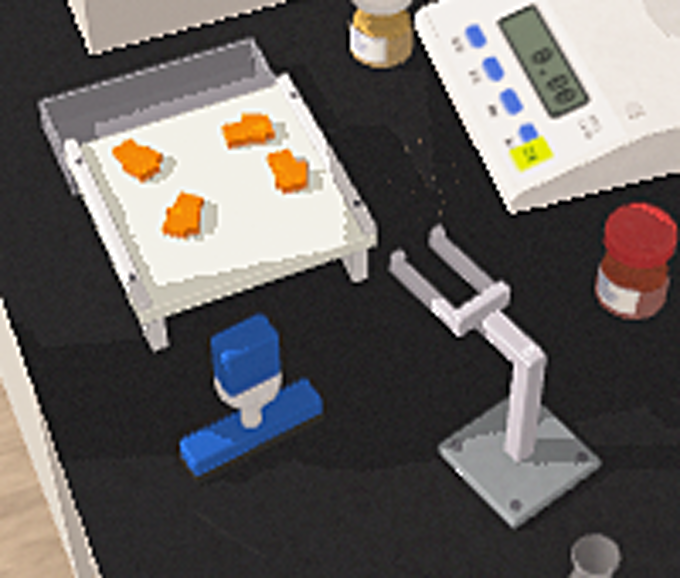

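```bash
cat > m1.py <<'E'
from h import *
T=cam('top');S=cam('scene')
tz=lambda x,y:((x+.5)/3.4+130-.5,(y+.5)/3.4+170-.5)
sz=lambda x,y:((x+.5)/3.4+160-.5,(y+.5)/3.4+150-.5)
def tri(a,b):
    (K1,R1,e1),(K2,R2,e2)=T,S
    d1=R1@np.linalg.inv(K1)@[*a,1];d2=R2@np.linalg.inv(K2)@[*b,1]
    A=np.c_[d1,-d2];t=np.linalg.lstsq(A,e2-e1,rcond=None)[0]
    p,q=e1+t[0]*d1,e2+t[1]*d2; return (p+q)/2,np.linalg.norm(p-q)
np.set_printoptions(precision=4,suppress=True)
print('plate corners top z=.059'); 
for p in((428,96),(366,345),(193,38),(130,285)): print(ray(T,*tz(*p),.055))
print('plate scene'); 
for p in((374,238),(152,318)): print(ray(S,*sz(*p),.055))
print('tray corners top');
for p in((98,18),(36,260)): print(ray(T,*tz(*p),.03))
print('foot');
for p in((630,80),(738,80),(738,190),(630,190)): print(ray(T,*tz(*p),.01))
for p in((440,450),(518,400),(600,463),(515,525)): print(ray(S,*sz(*p),.01))
print('prong tips, tri',tri(tz(530,102),sz(436,232)),tri(tz(530,152),sz(397,257)))
for p in((530,102),(530,152)): print(ray(T,*tz(*p),.125))
for p in((436,232),(397,257)): print(ray(S,*sz(*p),.125))
print('hook stem top', tri(tz(708,127),sz(528,357)))
ims={'top':cv2.imread('pics/top0.png'),'scene':cv2.imread('pics/scene0.png')}
for n,C in(('top',T),('scene',S)):
    h=cv2.cvtColor(ims[n],cv2.COLOR_BGR2HSV)
    m=cv2.inRange(h,(5,150,150),(20,255,255)); 
    k,l,st,c=cv2.connectedComponentsWithStats(m)
    for i in range(1,k):
        if st[i,4]>40: print(n,'chip',c[i],st[i,4],ray(C,*c[i],.057))
    m=cv2.inRange(h,(100,120,40),(125,255,255)); 
    k,l,st,c=cv2.connectedComponentsWithStats(m)
    for i in range(1,k):
        if st[i,4]>60:
            r=cv2.minAreaRect(np.argwhere(l==i)[:,::-1].astype(np.float32)); print(n,'blue',c[i],st[i],r)
# scraper blade ends
print('blade')
print(ray(T,*tz(505,387),.024),ray(T,*tz(518,247),.024))
for p in((195,472),(323,405),(182,445),(305,382)): print(ray(S,*sz(*p),.024))
E
python3 m1.py
```

```text
plate corners top z=.059
[ 0.5688 -0.2921  0.055 ]
[ 0.394  -0.2513  0.055 ]
[ 0.6078 -0.1258  0.055 ]
[ 0.4336 -0.0854  0.055 ]
plate scene
[ 0.5575 -0.2965  0.055 ]
[ 0.3931 -0.2609  0.055 ]
tray corners top
[ 0.6241 -0.0525  0.03  ]
[ 0.4496 -0.0124  0.03  ]
foot
[ 0.5857 -0.4377  0.01  ]
[ 0.5866 -0.5165  0.01  ]
[ 0.5064 -0.5168  0.01  ]
[ 0.5054 -0.4383  0.01  ]
[ 0.5015 -0.4421  0.01  ]
[ 0.5702 -0.443   0.01  ]
[ 0.5802 -0.5157  0.01  ]
[ 0.5036 -0.5174  0.01  ]
prong tips, tri (array([ 0.5599, -0.362 ,  0.1207]), np.float64(0.00196735150775871)) (array([ 0.5267, -0.3623,  0.1194]), np.float64(0.002033958273923999))
[ 0.5604 -0.3624  0.125 ]
[ 0.5273 -0.3628  0.125 ]
[ 0.5566 -0.3642  0.125 ]
[ 0.5229 -0.3654  0.125 ]
hook stem top (array([ 0.5427, -0.4787,  0.1209]), np.float64(0.006843951866999509))
top chip [198.7755 204.4796] 98 [ 0.5512 -0.1569  0.057 ]
top chip [220.2784 205.268 ] 97 [ 0.5499 -0.2083  0.057 ]
top chip [187.59 238.72] 100 [ 0.4693 -0.132   0.057 ]
top chip [215.2268 240.6701] 97 [ 0.4655 -0.1978  0.057 ]
top blue [280.2    263.3674] [272 242  16  43 460] ((280.1486511230469, 263.0741271972656), (12.348191261291504, 42.97738265991211), 6.519801616668701)
scene chip [232.7143 188.1143] 105 [ 0.5463 -0.1575  0.057 ]
scene chip [200.1364 196.5364] 110 [ 0.4648 -0.1318  0.057 ]
scene chip [244.1683 200.0297] 101 [ 0.5453 -0.2085  0.057 ]
scene chip [213.7241 213.25  ] 116 [ 0.4609 -0.1988  0.057 ]
scene blue [231.8929 253.6813] [222 242  21  24 364] ((232.10003662109375, 253.70004272460938), (18.335756301879883, 21.913463592529297), 63.43495178222656)
scene blue [233.0189 275.5567] [213 261  42  29 476] ((233.30001831054688, 275.1000061035156), (12.074766159057617, 44.27414321899414), 63.43495178222656)
blade
[ 0.3632 -0.349   0.024 ] [ 0.4632 -0.3571  0.024 ]
[ 0.3564 -0.3641  0.024 ]
[ 0.4553 -0.3724  0.024 ]
[ 0.3614 -0.3411  0.024 ]
[ 0.4569 -0.3495  0.024 ]
```

Run:
```python
from h import *
T=cam('top');S=cam('scene')
for p in((187,163),(357,122),(160,0)): print('cab scene',ray(S,*p,0))
for p in((130,215),(0,203),(190,20),(160,110)): print('cab top',ray(T,*p,0))
c=np.array([.4995,-.1895]);a=np.deg2rad(-13.1);ex=np.array([np.cos(a),np.sin(a)]);ey=np.array([-np.sin(a),np.cos(a)])
for p in((.549,-.157),(.548,-.208),(.467,-.132),(.463,-.198)): print(ex@(np.array(p)-c),ey@(np.array(p)-c))
for x in(-27,27):
  for y in(-72,100): print(x,y,c+ex*x/1e3+ey*y/1e3)
```

```text
cab scene [0.52971335 0.0471555  0.        ]
cab scene [ 1.03573477 -0.11280656  0.        ]
cab scene [0.94107627 0.91232374 0.        ]
cab top [0.5261809  0.02341013 0.        ]
cab top [0.55226148 0.35068629 0.        ]
cab top [ 1.02610184 -0.11617825  0.        ]
cab top [ 0.79276932 -0.04520359  0.        ]
0.040845642888615315 0.04287345865469351
0.051430883600615866 -0.007025966983974966
-0.04468666911418832 0.048637450626847684
-0.03362358669247209 -0.01655156844331715
-27 -72 [ 0.45688375 -0.25350668]
-27 100 [ 0.49586778 -0.08598282]
27 -72 [ 0.50947846 -0.26574585]
27 100 [ 0.54846248 -0.09822199]
```

>>> play_rows(commands="1 9 -40 0 0; 1 18 -80 0 1; 1 27 -120 0 2; 1 36 -160 0 4; 1 45 -195 0 6; 1 55 -233 0 8; 1 64 -270 0 10; 1 74 -310 0 12; 1 83 -350 0 14; 1 93 -390 0 16", force=60)

```text
time: 0.93
ee_pos: [0.3, 0.1176, 0.2312]
tcp_rot: [180.0, 0.0, 174.0]
wrist_force: [0.6, -0.1, -0.5]
opening: 0.0855
```

>>> play_rows(commands="1 9 -40 3 1; 1 18 -80 6 1; 1 28 -120 9 1; 1 37 -160 12 1; 1 46 -200 15 1; 1 56 -240 18 1; 1 65 -280 20 1; 1 74 -320 20 1; 1 84 -360 20 1; 1 94 -400 20 1")

```text
time: 1.77
ee_pos: [0.3942, -0.283, 0.251]
tcp_rot: [180.0, -0.0, 174.8]
wrist_force: [1.9, 1.2, 0.4]
opening: 0.0857
```

>>> play_rows(commands="1 8 -36 0 0; 1 17 -72 0 0; 1 17 -72 0 0; 1 17 -72 0 0")

```text
time: 2.1
ee_pos: [0.4112, -0.354, 0.2494]
tcp_rot: [179.9, -0.2, 174.7]
wrist_force: [-0.6, 0.1, 0.4]
opening: 0.085
```

Run:
```python
from h import *
o=get_obs(); im=camera('wrist'); cv2.imwrite('pics/w1.png',im[:,:,::-1]); print(o['time'],o['ee_pos'],o['tcp_rot'],o['q'])
np.savez('w1.npz',ee=o['ee_pos'],r=o['tcp_rot'])
C=cam('wrist',o)
np.set_printoptions(precision=1,suppress=True)
for p in((.411,-.354,.118),(.411,-.354,.024),(.543,-.397,.12),(.361,-.35,.024),(.4995,-.1895,.05)): print(p,proj(C,p))
```

```text
2.1 [ 0.41121736 -0.3539641   0.24942203] [ 1.79889604e+02 -1.55478063e-01  1.74706189e+02] [-4.07208367e+01  4.59440804e+00  1.16968698e+01  9.72931462e+01
 -1.68727569e-04 -3.54268752e+01]
(0.411, -0.354, 0.118) [270.4 195. ]
(0.411, -0.354, 0.024) [270.3 173.6]
(0.543, -0.397, 0.12) [242.8 313.4]
(0.361, -0.35, 0.024) [269.8 132.8]
(0.4995, -0.1895, 0.05) [407.  234.7]
```

View pics/w1.png

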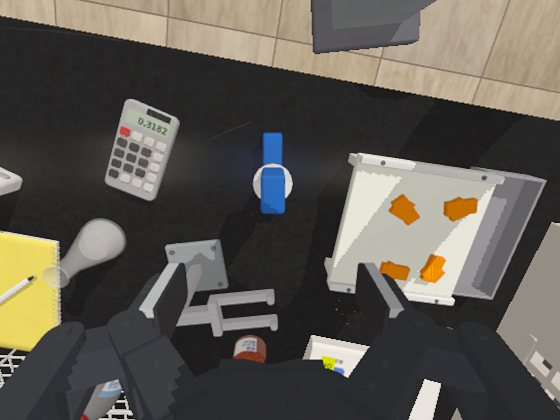

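Run:
```python
import cv2
im=cv2.imread('pics/w1.png')
a=cv2.resize(im[125:225,240:305],None,fx=5,fy=5,interpolation=cv2.INTER_CUBIC)
b=cv2.resize(im[230:345,160:290],None,fx=5,fy=5,interpolation=cv2.INTER_CUBIC)
cv2.imwrite('pics/w1a.png',a);cv2.imwrite('pics/w1b.png',b)
c=cv2.resize(im[145:310,315:515],None,fx=3.6,fy=3.6,interpolation=cv2.INTER_CUBIC);cv2.imwrite('pics/w1c.png',c)
```

```text
(no output)
```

View pics/w1a.png

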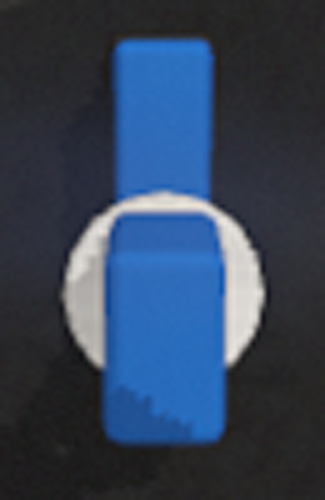

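View pics/w1b.png

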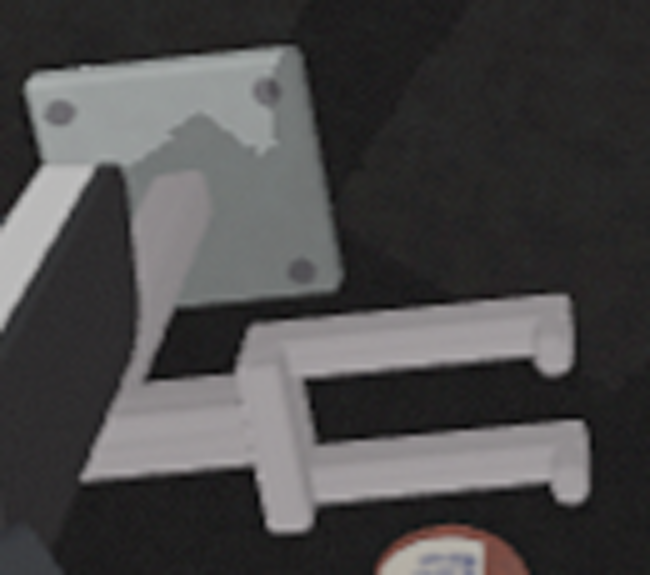

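View pics/w1c.png

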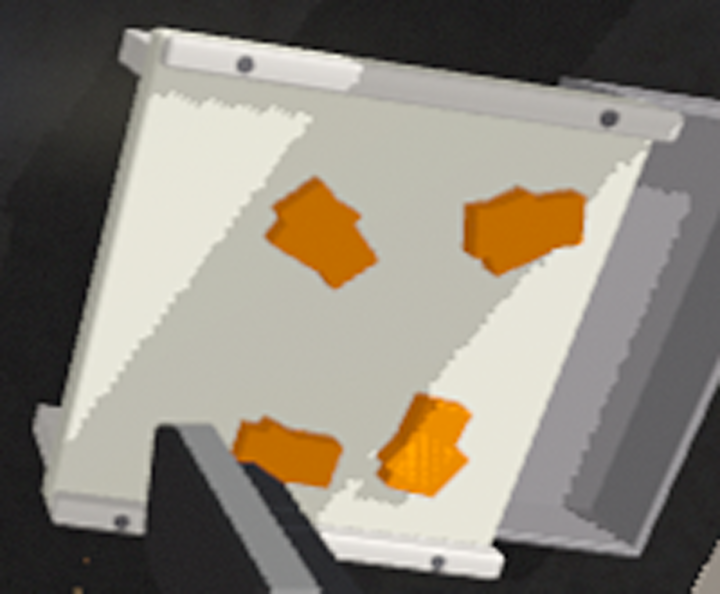

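Run:
```python
from h import *
d=np.load('w1.npz'); C=cam('wrist',dict(ee_pos=d['ee'],tcp_rot=d['r']))
np.set_printoptions(precision=4,suppress=True)
a=lambda x,y:((x+.5)/5+239.5,(y+.5)/5+124.5)
b=lambda x,y:((x+.5)/5+159.5,(y+.5)/5+229.5)
c=lambda x,y:((x+.5)/3.6+314.5,(y+.5)/3.6+144.5)
for p in((106,250),(222,250),(222,442),(106,442),(164,346)): print('grip',ray(C,*a(*p),.118))
for p in((114,40),(211,40),(116,190),(211,190)): print('blade',ray(C,*a(*p),.024))
for p in((574,352),(589,482)): print('tips',ray(C,*b(*p),.128))
for p in((537,352),(553,482)): print('tips in',ray(C,*b(*p),.128))
for p in((310,365),(310,490)): print('prong base',ray(C,*b(*p),.12))
for p in((28,75),(298,45),(343,290)): print('foot',ray(C,*b(*p),.01))
print('fence tops +y end corners',ray(C,*c(682,125),.059),ray(C,*c(502,565),.059))
print('fence -y end',ray(C,*c(165,40),.059),ray(C,*c(52,505),.059))
print('plate edge +y',ray(C,*c(650,142),.05),ray(C,*c(495,545),.05),'-y',ray(C,*c(150,90),.05),ray(C,*c(65,470),.05))
```

```text
grip [ 0.3902 -0.3611  0.118 ]
grip [ 0.3923 -0.3394  0.118 ]
grip [ 0.4306 -0.3425  0.118 ]
grip [ 0.4285 -0.3651  0.118 ]
grip [ 0.41  -0.352  0.118]
blade [ 0.3599 -0.3588  0.024 ]
blade [ 0.3621 -0.3355  0.024 ]
blade [ 0.3962 -0.3621  0.024 ]
blade [ 0.3985 -0.3385  0.024 ]
tips [ 0.523  -0.3604  0.128 ]
tips [ 0.5566 -0.3601  0.128 ]
tips in [ 0.5222 -0.3681  0.128 ]
tips in [ 0.5558 -0.3679  0.128 ]
prong base [ 0.5267 -0.4181  0.12  ]
prong base [ 0.5597 -0.423   0.12  ]
foot [ 0.5024 -0.5125  0.01  ]
foot [ 0.5004 -0.4349  0.01  ]
foot [ 0.5814 -0.4334  0.01  ]
fence tops +y end corners [ 0.4352 -0.0859  0.059 ] [ 0.5991 -0.126   0.059 ]
fence -y end [ 0.3924 -0.2508  0.059 ] [ 0.5574 -0.291   0.059 ]
plate edge +y [ 0.443  -0.0884  0.05  ] [ 0.5971 -0.1236  0.05  ] -y [ 0.41  -0.253  0.05 ] [ 0.5491 -0.2843  0.05  ]
```

>>> play_rows(commands="1 -1 2 -35 0.3; 1 -1 2 -70 0.3; 1 -1 2 -105 0.3; 1 -1 2 -135 0.3; 1 -1 2 -155 0.3; 1 -1 2 -168 0.3; 1 -1 2 -168 0.3; 0 -1 2 -168 0.3; 0 -1 2 -168 0.3; 0 -1 2 -168 0.3", force=60)

```text
time: 2.98
ee_pos: [0.4111, -0.3508, 0.0851]
tcp_rot: [-179.9, 0.1, 175.2]
wrist_force: [-0.5, 0.6, 0.2]
opening: 0.0514
```

>>> play_rows(commands="0 0 0 0 0; 0 0 0 0 0; 0 0 0 0 0")

```text
time: 3.23
ee_pos: [0.4109, -0.3512, 0.0843]
tcp_rot: [-179.9, 0.1, 175.1]
wrist_force: [-0.3, -0.1, 4.9]
opening: 0.0233
```

Run:
```python
from h import *
o=get_obs(); print(o['time'],o['ee_pos'],o['tcp_rot'],o['opening'],o['wrist_force'])
im=camera('wrist'); cv2.imwrite('pics/w2.png',im[:,:,::-1])
```

```text
3.2333 [ 0.41091223 -0.35115713  0.08429224] [-1.79921915e+02  7.83347378e-02  1.75133210e+02] 0.023297008639960506 [-0.251741   -0.06420128  4.94976358]
```

View pics/w2.png

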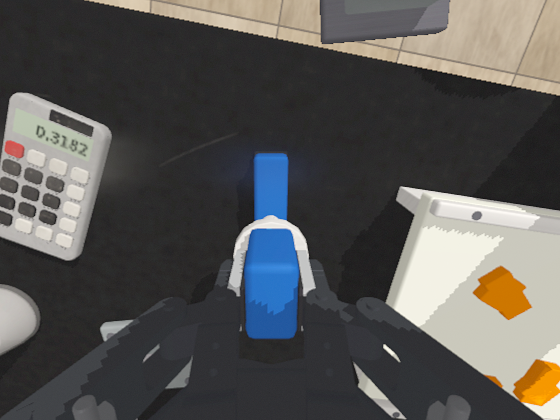

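>>> play_rows(commands="0 0 0 25 0; 0 0 0 55 0; 0 5 11 78 -1; 0 16 33 78 -3; 0 27 58 78 -5; 0 38 82 78 -7; 0 46 98 78 -8.6; 0 46 98 78 -8.6; 0 46 98 78 -8.6")

```text
time: 4.03
ee_pos: [0.4566, -0.2519, 0.1609]
tcp_rot: [180.0, -0.0, 166.7]
wrist_force: [-0.4, -0.3, -2.7]
opening: 0.0233
```

Run:
```python
from h import *
o=get_obs(); print(o['time'],o['ee_pos'],o['tcp_rot'],o['opening'],o['wrist_force'])
for n in('wrist','scene'):
  im=camera(n); cv2.imwrite(f'pics/{n}3.png',im[:,:,::-1])
im=cv2.imread('pics/scene3.png')[150:290,160:360]; cv2.imwrite('pics/scene3z.png',cv2.resize(im,None,fx=3.6,fy=3.6,interpolation=cv2.INTER_CUBIC))
```

```text
4.0333 [ 0.45659659 -0.25187133  0.16094369] [ 1.79990608e+02 -4.58817209e-02  1.66662410e+02] 0.023345136869250133 [-0.42586247 -0.31960834 -2.72024943]
```

View pics/wrist3.png

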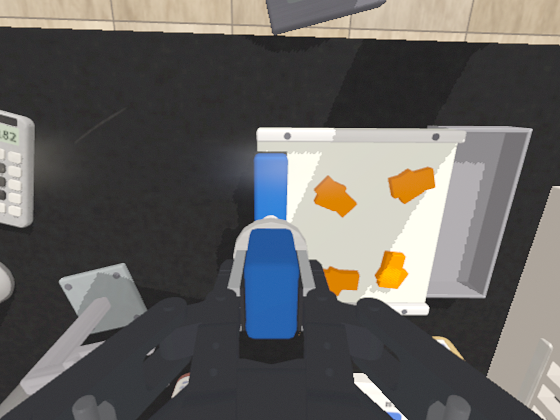

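View pics/scene3z.png

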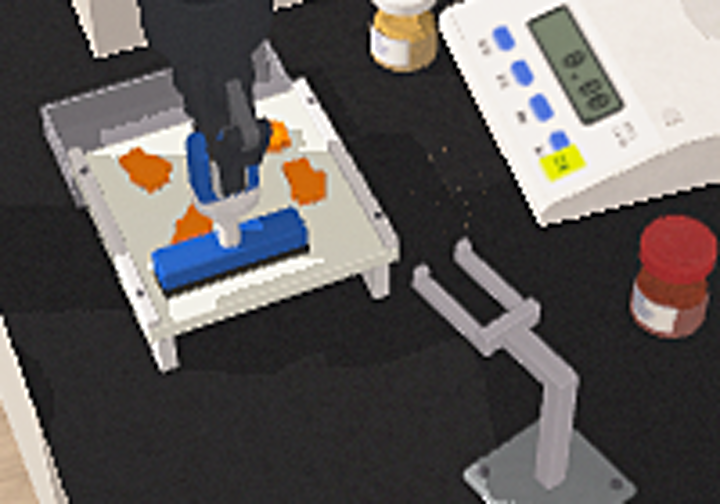

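Run:
```python
from h import *
im=cv2.imread('pics/wrist3.png')[115:220,240:460]; cv2.imwrite('pics/w3z.png',cv2.resize(im,None,fx=3.6,fy=3.6,interpolation=cv2.INTER_CUBIC))
```

```text
(no output)
```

View pics/w3z.png

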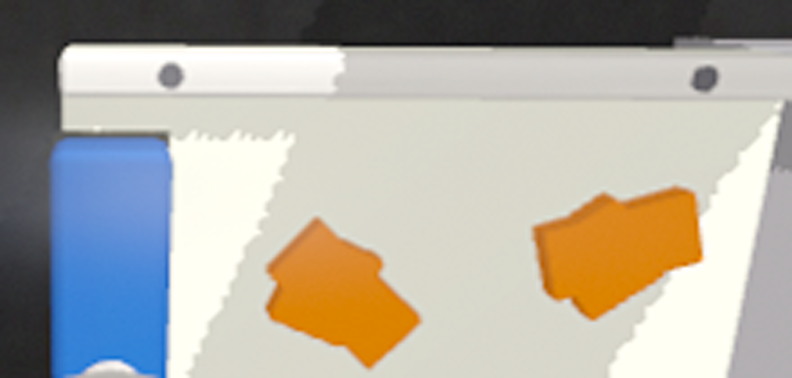

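Run:
```python
from h import *
C=cam('wrist',dict(ee_pos=np.array([ 0.4566,-0.2519,0.1609]),tcp_rot=np.array([180,0,166.7])))
c=lambda x,y:((x+.5)/3.6+239.5,(y+.5)/3.6+114.5)
a=np.deg2rad(-13.3);ex=np.array([np.cos(a),np.sin(a)]);ey=np.array([-np.sin(a),np.cos(a)]);t=np.array([.4566,-.2519])
def rel(p,z): q=ray(C,*c(*p),z)[:2]-t; return np.round([1e3*ex@q,1e3*ey@q],1)
print('blade end top',rel((52,137),.101),rel((171,137),.101),'bot',rel((110,131),.0766))
print('fence top outer',rel((70,44),.059),rel((780,50),.059),'inner',rel((70,93),.059),rel((780,98),.059))
print('plate -y edge',rel((62,110),.05),'+y',rel((782,102),.05),rel((730,375),.05))
```

```text
blade end top [-51.5 -11.2] [-51.5  11.2] bot [-49.   -0.3]
fence top outer [-65.5  -9.2] [-64.1 148.1] inner [-54.9  -9.3] [-53.6 150.2]
plate -y edge [-49.9 -11.6] +y [-51.6 156.4] [ 16.8 157. ]
```

>>> play_rows(commands="0 1 1 -12 0.3; 0 1 1 -22 0.3; 0 1 1 -25 0.3; 0 1 1 -25 0.3; 0 1 1 -25 0.3; 0 1 1 -25 0.3")

```text
time: 4.63
ee_pos: [0.4572, -0.2518, 0.1358]
tcp_rot: [180.0, -0.0, 166.8]
wrist_force: [-0.3, -0.2, -1.9]
opening: 0.0232
```

Run:
```python
from h import *
o=get_obs(); print(o['time'],o['ee_pos'],o['tcp_rot'],o['opening'],o['wrist_force'])
```

```text
4.6333 [ 0.45719948 -0.25177656  0.13581617] [ 1.79989014e+02 -3.56976871e-02  1.66816431e+02] 0.023229573304875975 [-0.2711276  -0.18326357 -1.90191766]
```

>>> play_rows(commands="0 2 8 0 0; 0 4 18 0 0; 0 7 30 0 0; 0 10 42 0 0; 0 12 54 0 0; 0 15 66 0 0; 0 18 78 0 0; 0 21 90 0 0; 0 23 101 0 0; 0 26 112 0 0")

```text
time: 5.47
ee_pos: [0.4837, -0.1384, 0.1363]
tcp_rot: [-180.0, 0.0, 166.9]
wrist_force: [0.8, -0.2, -2.6]
opening: 0.0235
```

>>> play_rows(commands="0 3 10 0 0; 0 5 20 0 0; 0 7 30 0 0; 0 9 40 0 0; 0 11 48 0 0; 0 13 56 0 0; 0 13 56 0 0; 0 13 56 0 0")

```text
time: 6.13
ee_pos: [0.4966, -0.0833, 0.1363]
tcp_rot: [-180.0, -0.0, 166.9]
wrist_force: [-0.1, 0.2, -2.5]
opening: 0.0234
```

Run:
```python
from h import *
o=get_obs(); print(o['time'],o['ee_pos'],o['tcp_rot'],o['opening'],o['wrist_force'])
for n in('wrist','scene','top'):
  im=camera(n); cv2.imwrite(f'pics/{n}4.png',im[:,:,::-1])
im=cv2.imread('pics/scene4.png')[140:280,150:350]; cv2.imwrite('pics/scene4z.png',cv2.resize(im,None,fx=3.6,fy=3.6,interpolation=cv2.INTER_CUBIC))
```

```text
6.1333 [ 0.49656883 -0.08332875  0.13627762] [-1.79989435e+02 -8.03819877e-04  1.66882692e+02] 0.02344491890900719 [-0.07853506  0.21850676 -2.47139662]
```

View pics/wrist4.png

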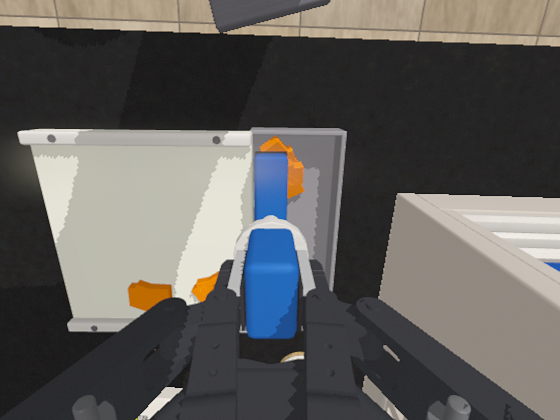

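View pics/scene4z.png

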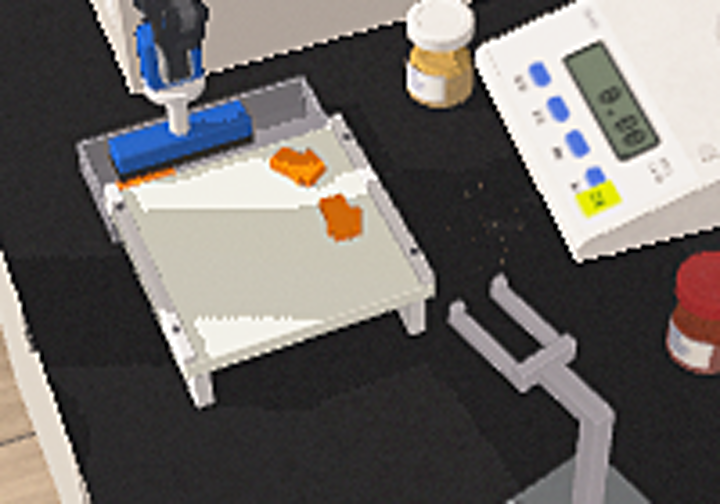

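>>> play_rows(commands="0 0 0 20 0; 0 0 0 40 0; 0 1 -20 45 0; 0 2 -50 45 0; 0 4 -80 45 0; 0 6 -110 45 0; 0 7 -140 45 0; 0 9 -165 45 0; 0 9 -180 45 0; 0 9 -180 45 0")

```text
time: 7.12
ee_pos: [0.505, -0.2665, 0.1807]
tcp_rot: [-180.0, -0.0, 166.6]
wrist_force: [-0.8, 0.9, -0.7]
opening: 0.0233
```

>>> play_rows(commands="0 0 0 0 0; 0 0 0 0 0")

```text
time: 7.28
ee_pos: [0.5053, -0.2631, 0.1813]
tcp_rot: [180.0, -0.0, 166.8]
wrist_force: [0.2, 0.1, -2.2]
opening: 0.0236
```

Run:
```python
from h import *
o=get_obs(); print(o['time'],o['ee_pos'],o['tcp_rot'],o['opening'],o['wrist_force'])
for n in('wrist','scene'):
  im=camera(n); cv2.imwrite(f'pics/{n}5.png',im[:,:,::-1])
im=cv2.imread('pics/scene5.png')[140:280,150:350]; cv2.imwrite('pics/scene5z.png',cv2.resize(im,None,fx=3.6,fy=3.6,interpolation=cv2.INTER_CUBIC))
```

```text
7.2833 [ 0.50532284 -0.2631075   0.18128005] [ 1.79976741e+02 -1.81232102e-02  1.66834210e+02] 0.023573706489729517 [ 0.1629849   0.09619267 -2.16507616]
```

View pics/wrist5.png

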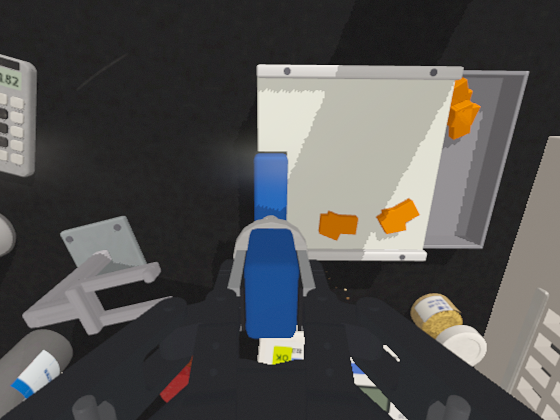

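View pics/scene5z.png

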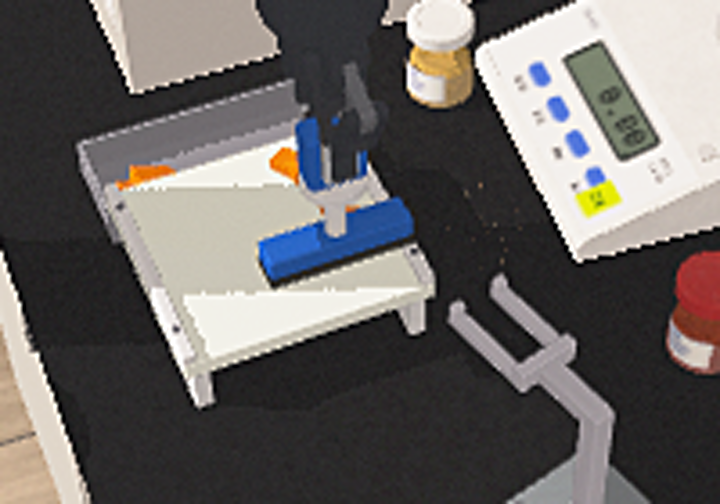

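>>> play_rows(commands="0 0 0 -20 0; 0 0 0 -38 0; 0 0 0 -45 0; 0 0 0 -45 0; 0 0 0 -45 0")

```text
time: 7.8
ee_pos: [0.5055, -0.263, 0.1367]
tcp_rot: [180.0, 0.0, 166.9]
wrist_force: [1.0, 0.7, -1.9]
opening: 0.0233
```

>>> play_rows(commands="0 2 8 0 0; 0 4 18 0 0; 0 7 30 0 0; 0 10 42 0 0; 0 12 54 0 0; 0 15 66 0 0; 0 18 78 0 0; 0 21 90 0 0; 0 23 101 0 0; 0 26 112 0 0")

```text
time: 8.63
ee_pos: [0.5316, -0.1504, 0.1363]
tcp_rot: [180.0, -0.0, 166.9]
wrist_force: [0.2, -0.1, -2.2]
opening: 0.0228
```

>>> play_rows(commands="0 3 10 0 0; 0 5 20 0 0; 0 7 30 0 0; 0 9 40 0 0; 0 11 48 0 0; 0 13 56 0 0; 0 13 56 0 0; 0 13 56 0 0")

```text
time: 9.3
ee_pos: [0.5446, -0.0953, 0.1363]
tcp_rot: [-180.0, 0.0, 166.9]
wrist_force: [-0.5, 0.6, -1.1]
opening: 0.0231
```

Run:
```python
from h import *
o=get_obs(); print(o['time'],o['ee_pos'],o['tcp_rot'],o['opening'],o['wrist_force'])
for n in('wrist','scene'):
  im=camera(n); cv2.imwrite(f'pics/{n}6.png',im[:,:,::-1])
im=cv2.imread('pics/scene6.png')[140:280,150:350]; cv2.imwrite('pics/scene6z.png',cv2.resize(im,None,fx=3.6,fy=3.6,interpolation=cv2.INTER_CUBIC))
```

```text
9.3 [ 0.54457906 -0.09531946  0.13627772] [-1.79992771e+02  6.14397321e-04  1.66879889e+02] 0.023134670031800367 [-0.51326918  0.61073558 -1.13658808]
```

View pics/wrist6.png

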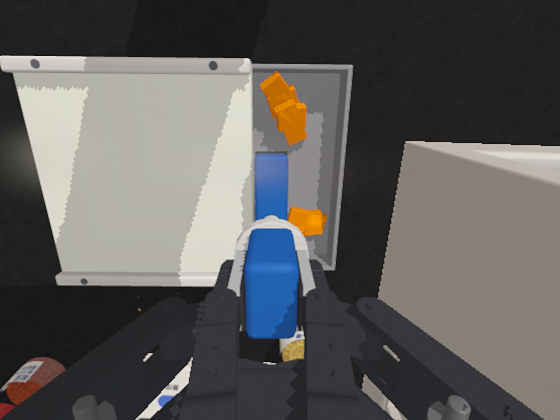

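View pics/scene6z.png

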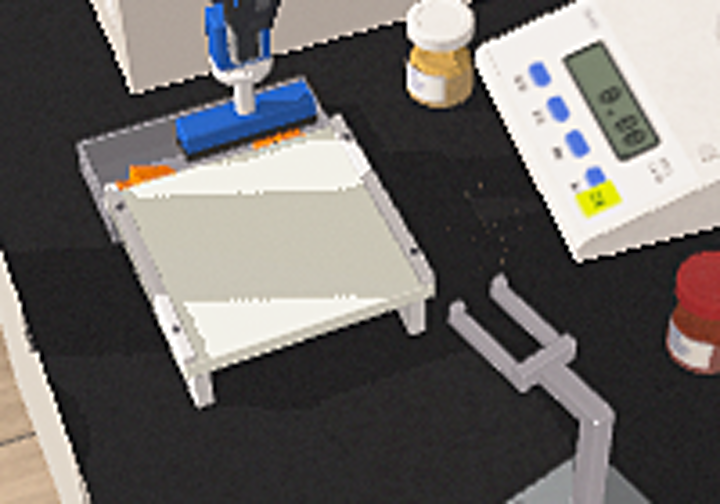

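>>> play_rows(commands="0 0 0 20 0; 0 0 0 45 0; 0 0 -15 70 0; 0 0 -45 75 0; 0 0 -75 75 0; 0 0 -75 75 0; 0 0 -75 75 0")

```text
time: 9.98
ee_pos: [0.5442, -0.1724, 0.2111]
tcp_rot: [-180.0, -0.0, 166.7]
wrist_force: [0.7, -0.0, -2.7]
opening: 0.0231
```

Run:
```python
from h import *
o=get_obs(); print(o['time'],o['ee_pos'],o['tcp_rot'],o['opening'],o['wrist_force'])
np.savez('w7.npz',ee=o['ee_pos'],r=o['tcp_rot'])
for n in('wrist','scene','top'):
  im=camera(n); cv2.imwrite(f'pics/{n}7.png',im[:,:,::-1])
im=cv2.imread('pics/scene7.png')[140:220,150:260]; cv2.imwrite('pics/scene7z.png',cv2.resize(im,None,fx=7,fy=7,interpolation=cv2.INTER_CUBIC))
im=cv2.imread('pics/wrist7.png')[80:280,310:450]; cv2.imwrite('pics/wrist7z.png',cv2.resize(im,None,fx=3,fy=3,interpolation=cv2.INTER_CUBIC))
```

```text
9.9833 [ 0.54415876 -0.1724147   0.21112232] [-1.79997375e+02 -1.32441492e-02  1.66664120e+02] 0.023066940166169555 [ 0.65963638 -0.0061508  -2.66127274]
```

View pics/wrist7.png

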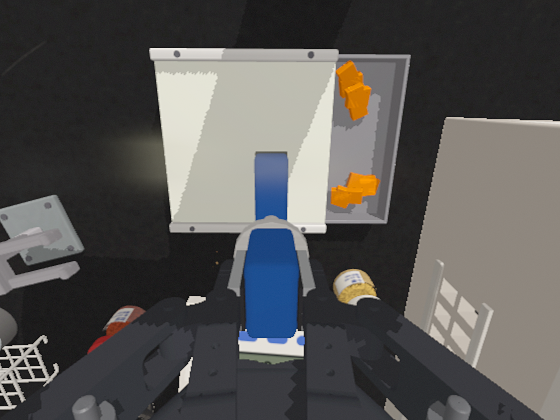

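View pics/scene7z.png

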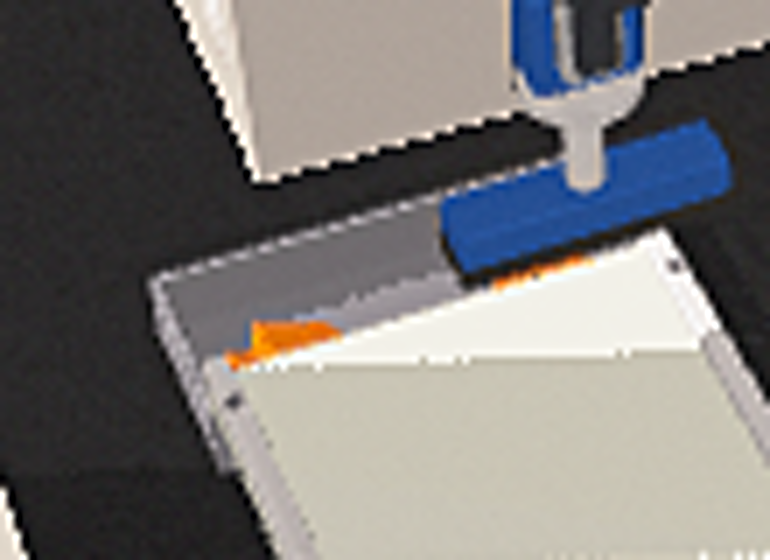

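View pics/wrist7z.png

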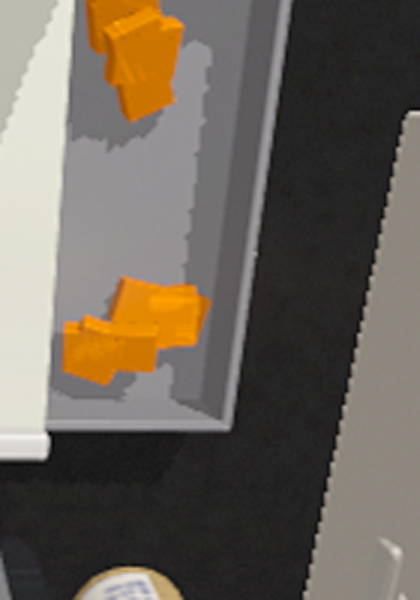

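>>> play_rows(commands="0 2 -20 0 3; 0 5 -45 0 6; 0 8 -70 0 9; 0 11 -95 0 12; 0 14 -115 0 14; 0 16 -128 0 14; 0 16 -128 0 14; 0 16 -128 0 14; 0 16 -128 0 14")

```text
time: 10.88
ee_pos: [0.5605, -0.2976, 0.2113]
tcp_rot: [180.0, -0.0, -179.2]
wrist_force: [-1.6, 0.7, -3.1]
opening: 0.0232
```

Run:
```python
from h import *
o=get_obs(); print(o['time'],o['ee_pos'],o['tcp_rot'],o['opening'],o['wrist_force'])
np.savez('w8.npz',ee=o['ee_pos'],r=o['tcp_rot'])
for n in('wrist','scene','top'):
  im=camera(n); cv2.imwrite(f'pics/{n}8.png',im[:,:,::-1])
im=cv2.imread('pics/wrist8.png')[110:330,0:300]; cv2.imwrite('pics/wrist8z.png',cv2.resize(im,None,fx=2.6,fy=2.6,interpolation=cv2.INTER_CUBIC))
```

```text
10.8833 [ 0.56053283 -0.29759792  0.21131456] [ 1.79975170e+02 -1.07012128e-02 -1.79168730e+02] 0.02319469421881171 [-1.59889235  0.71715094 -3.11566144]
```

View pics/wrist8z.png

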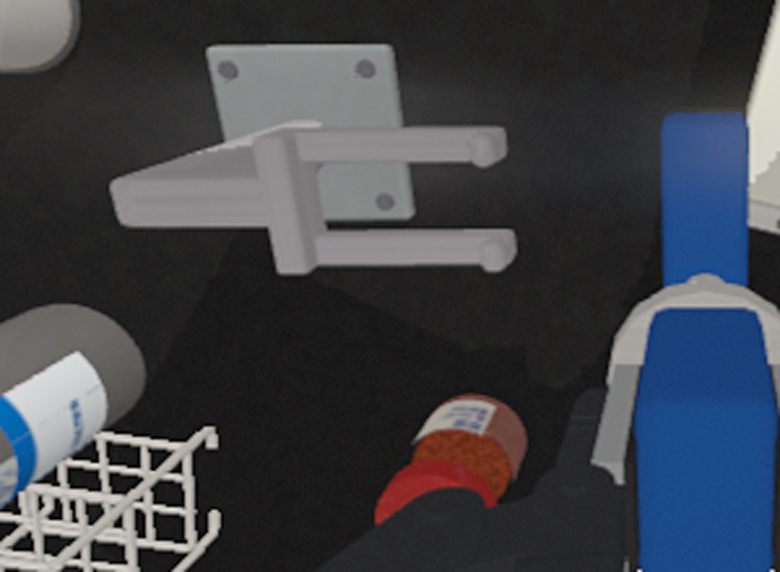

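View pics/top8.png

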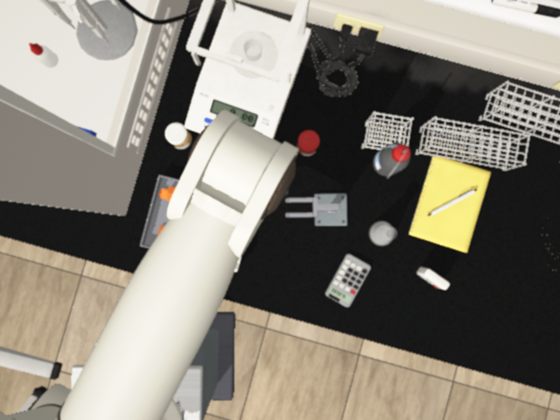

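Run:
```python
import cv2,numpy as np
im=cv2.imread('pics/wrist8.png')[150:222,90:205]; z=cv2.resize(im,None,fx=6.5,fy=6.5,interpolation=cv2.INTER_CUBIC)
z=cv2.convertScaleAbs(z,alpha=1.5,beta=0)
cv2.imwrite('pics/wrist8y.png',z)
```

```text
(no output)
```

View pics/wrist8y.png

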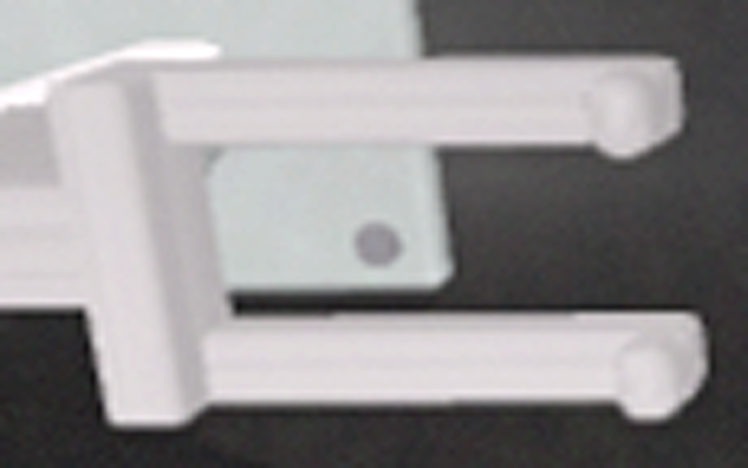

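Run:
```python
from h import *
d=np.load('w8.npz'); C=cam('wrist',dict(ee_pos=d['ee'],tcp_rot=d['r']))
c=lambda x,y:((x+.5)/6.5+89.5,(y+.5)/6.5+149.5)
np.set_printoptions(precision=4,suppress=True)
for x in(300,500):
  for y in(100,145,358,403): print(x,y,ray(C,*c(x,y),.12))
for p in((622,125),(652,385)): print('tip top',ray(C,*c(*p),.128))
for p in((592,115),(618,375),(645,115),(678,375)): print('tip in/out',ray(C,*c(*p),.128))
for p in((680,105),(705,370)): print('end',ray(C,*c(*p),.113))
for p in((152,110),(188,370)): print('stop front',ray(C,*c(*p),.128))
# scraper in same image: blade end, blade top z
T=d['ee']; print(T)
zz=lambda x,y:((x+.5)/2.6-.5,(y+.5)/2.6+109.5)
for p in((663,115),(748,115)): print('blade end top',ray(C,*zz(*p),T[2]-.0843+.024)-T)
```

```text
300 100 [ 0.5251 -0.4051  0.12  ]
300 145 [ 0.5307 -0.4058  0.12  ]
300 358 [ 0.5584 -0.4095  0.12  ]
300 403 [ 0.5645 -0.4103  0.12  ]
500 100 [ 0.5247 -0.3807  0.12  ]
500 145 [ 0.5303 -0.3813  0.12  ]
500 358 [ 0.558 -0.384  0.12 ]
500 403 [ 0.5641 -0.3846  0.12  ]
tip top [ 0.5259 -0.3638  0.128 ]
tip top [ 0.5585 -0.3627  0.128 ]
tip in/out [ 0.5248 -0.3672  0.128 ]
tip in/out [ 0.5573 -0.3668  0.128 ]
tip in/out [ 0.5247 -0.361   0.128 ]
tip in/out [ 0.5572 -0.3593  0.128 ]
end [ 0.5265 -0.3606  0.113 ]
end [ 0.5617 -0.3598  0.113 ]
stop front [ 0.5249 -0.419   0.128 ]
stop front [ 0.5573 -0.4197  0.128 ]
[ 0.5605 -0.2976  0.2113]
blade end top [-0.0504 -0.0116 -0.0603]
blade end top [-0.0507  0.0106 -0.0603]
```

>>> play_rows(commands="0 -6 -5 -15 0; 0 -12 -10 -30 0; 0 -17 -14 -45 0; 0 -17.5 -14 -54 0; 0 -17.5 -14 -57 0; 0 -17.5 -14 -57 0; 0 -17.5 -14 -57 0; 0 -17.5 -14 -57 0")

```text
time: 11.7
ee_pos: [0.5436, -0.3125, 0.1554]
tcp_rot: [-180.0, 0.1, -179.1]
wrist_force: [-0.0, 0.1, -2.1]
opening: 0.0233
```

Run:
```python
from h import *
o=get_obs(); print(o['time'],o['ee_pos'],o['tcp_rot'],o['opening'],o['wrist_force'])
for n in('wrist','scene'):
  im=camera(n); cv2.imwrite(f'pics/{n}9.png',im[:,:,::-1])
im=cv2.imread('pics/scene9.png')[170:300,200:360]; cv2.imwrite('pics/scene9z.png',cv2.resize(im,None,fx=4.5,fy=4.5,interpolation=cv2.INTER_CUBIC))
```

```text
11.7 [ 0.54361302 -0.31248707  0.15542586] [-1.79958529e+02  7.93206199e-02 -1.79135644e+02] 0.02326364434997101 [-0.00640492  0.10927071 -2.10094758]
```

View pics/scene9z.png

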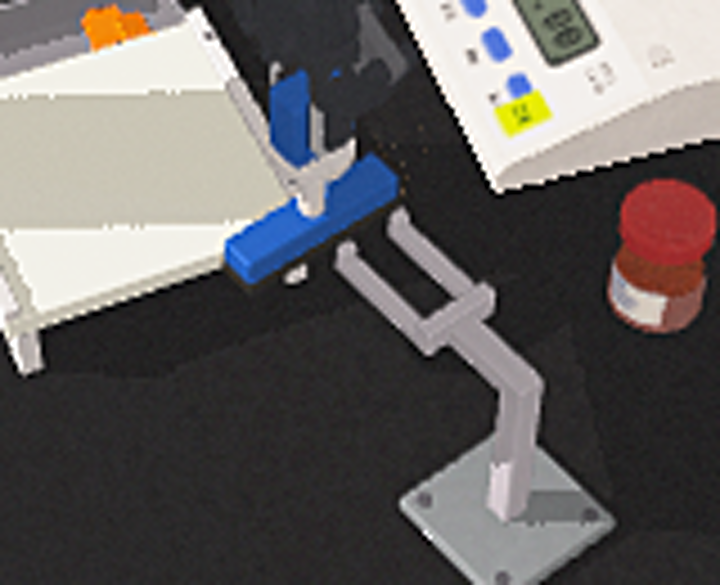

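View pics/wrist9.png

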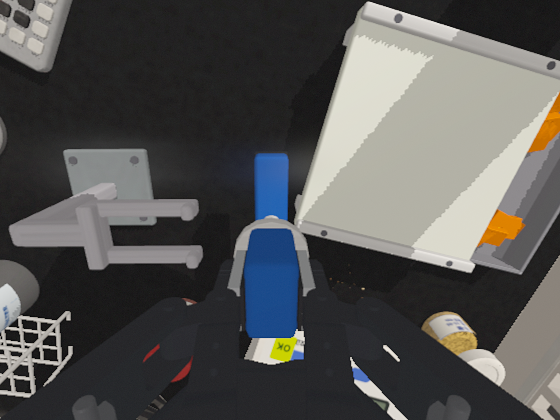

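>>> play_rows(commands="0 -0.5 -10 0 0; 0 -0.5 -20 0 0; 0 -0.5 -30 0 0; 0 -0.5 -40 0 0; 0 -0.5 -50 0 0; 0 -0.5 -50 0 0")

```text
time: 12.3
ee_pos: [0.5421, -0.365, 0.1538]
tcp_rot: [-180.0, -0.0, -179.3]
wrist_force: [-0.0, -0.7, -2.2]
opening: 0.0228
```

>>> play_rows(commands="0 0 -10 0 0; 0 0 -20 0 0; 0 0 -28 0 0; 0 0 -32 0 0; 0 0 -32 0 0; 0 0 -32 0 0")

```text
time: 12.8
ee_pos: [0.5424, -0.3948, 0.1541]
tcp_rot: [180.0, -0.0, -179.2]
wrist_force: [0.2, 0.4, -2.5]
opening: 0.0232
```

Run:
```python
from h import *
o=get_obs(); print(o['time'],o['ee_pos'],o['tcp_rot'],o['opening'],o['wrist_force'])
for n in('wrist','scene'):
  im=camera(n); cv2.imwrite(f'pics/{n}10.png',im[:,:,::-1])
im=cv2.imread('pics/scene10.png')[170:300,200:360]; cv2.imwrite('pics/scene10z.png',cv2.resize(im,None,fx=4.5,fy=4.5,interpolation=cv2.INTER_CUBIC))
```

```text
12.8 [ 0.54241588 -0.39475198  0.15410687] [ 1.79982106e+02 -1.24526241e-02 -1.79180457e+02] 0.02321004585478295 [ 0.19768445  0.36691623 -2.46461793]
```

View pics/scene10z.png

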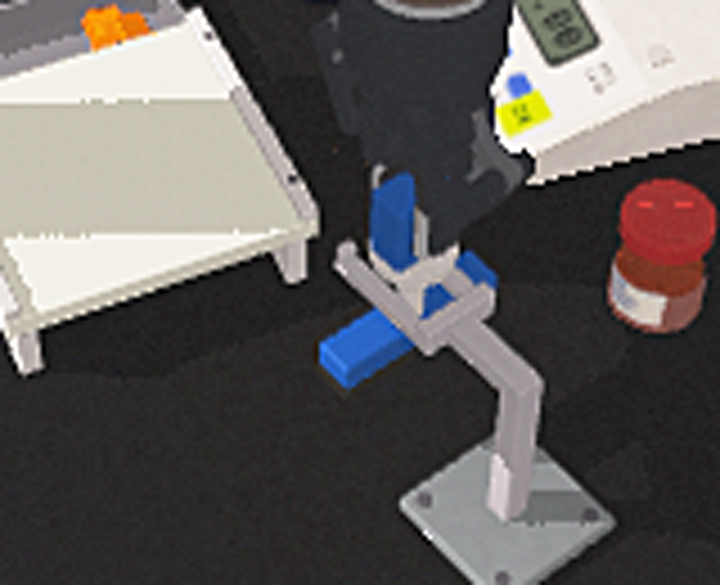

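View pics/wrist10.png

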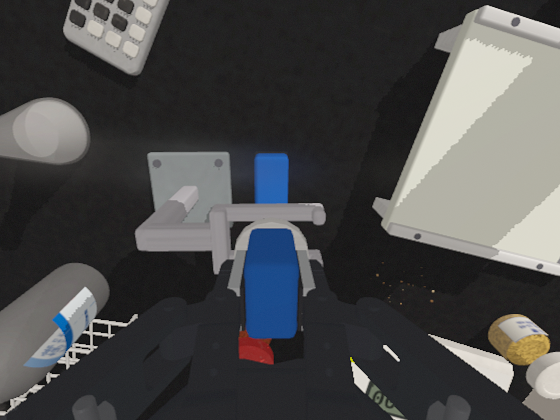

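>>> play_rows(commands="0 0 0 -4 0; 0 0 0 -8 0; 0 0 0 -12 0; 0 0 0 -14 0; 0 0 0 -14 0; 0 0 0 -14 0")

```text
time: 13.4
ee_pos: [0.5424, -0.3945, 0.14]
tcp_rot: [180.0, -0.0, -179.2]
wrist_force: [-0.2, -0.3, -1.8]
opening: 0.023
```

>>> play_rows(commands="0 0 0 -1 0; 0 0 0 -1.5 0; 0 0 0 -1.5 0")

```text
time: 13.65
ee_pos: [0.5425, -0.3947, 0.1388]
tcp_rot: [-180.0, 0.0, -179.2]
wrist_force: [0.2, 1.4, -2.2]
opening: 0.0229
```

Run:
```python
from h import *
o=get_obs(); print(o['time'],o['ee_pos'],o['tcp_rot'],o['opening'],o['wrist_force'],o['torque'])
for n in('wrist','scene'):
  im=camera(n); cv2.imwrite(f'pics/{n}11.png',im[:,:,::-1])
im=cv2.imread('pics/scene11.png')[170:300,200:360]; cv2.imwrite('pics/scene11z.png',cv2.resize(im,None,fx=4.5,fy=4.5,interpolation=cv2.INTER_CUBIC))
```

```text
13.65 [ 0.54249088 -0.39466802  0.13878722] [-1.79995740e+02  3.95292586e-03 -1.79162012e+02] 0.022897343657090494 [ 0.21918448  1.37782526 -2.22429988] [ 0.02790252  0.04592133 -0.0037565 ]
```

View pics/scene11z.png

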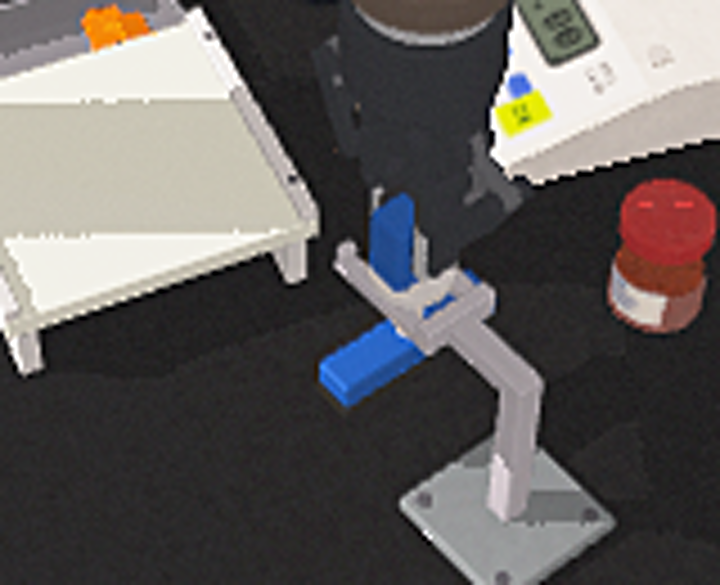

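View pics/wrist11.png

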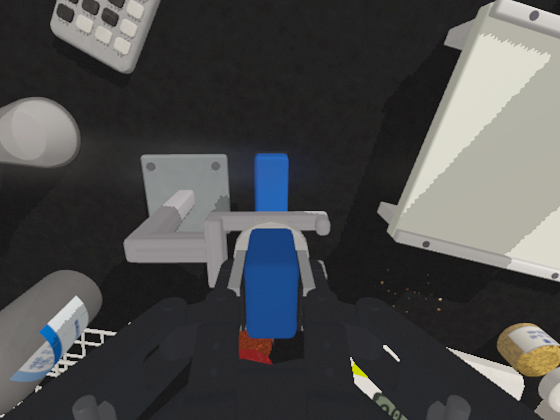

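>>> play_rows(commands="0 0 0 -0.7 0; 0 0 0 -0.7 0; 0 0 0 -0.7 0")

```text
time: 14.0
ee_pos: [0.5425, -0.3947, 0.1382]
tcp_rot: [-180.0, 0.0, -179.2]
wrist_force: [-0.1, 0.8, -2.0]
opening: 0.023
```

>>> play_rows(commands="0 0 0 -0.7 0; 0 0 0 -0.7 0; 0 0 0 -0.7 0")

```text
time: 14.25
ee_pos: [0.5426, -0.3947, 0.1382]
tcp_rot: [-180.0, 0.0, -179.2]
wrist_force: [-0.8, 1.9, 4.7]
opening: 0.0233
```

>>> play_rows(commands="0.4 0 0 0 0; 0.5 0 0 0 0; 0.6 0 0 0 0; 0.7 0 0 0 0; 0.7 0 0 0 0; 0.7 0 0 0 0")

```text
time: 14.75
ee_pos: [0.5425, -0.3946, 0.1372]
tcp_rot: [180.0, -0.0, -179.2]
wrist_force: [1.2, -1.1, -0.9]
opening: 0.0598
```

Run:
```python
from h import *
o=get_obs(); print(o['time'],o['ee_pos'],o['tcp_rot'],o['opening'],o['wrist_force'],o['torque'])
for n in('wrist','scene'):
  im=camera(n); cv2.imwrite(f'pics/{n}12.png',im[:,:,::-1])
im=cv2.imread('pics/scene12.png')[170:300,200:360]; cv2.imwrite('pics/scene12z.png',cv2.resize(im,None,fx=4.5,fy=4.5,interpolation=cv2.INTER_CUBIC))
```

```text
14.75 [ 0.54248301 -0.39462483  0.13724671] [ 1.79994568e+02 -6.18427595e-03 -1.79162711e+02] 0.05982030435665158 [ 1.23661748 -1.07147874 -0.89422319] [-0.02557491  0.00301774 -0.03143386]
```

View pics/wrist12.png

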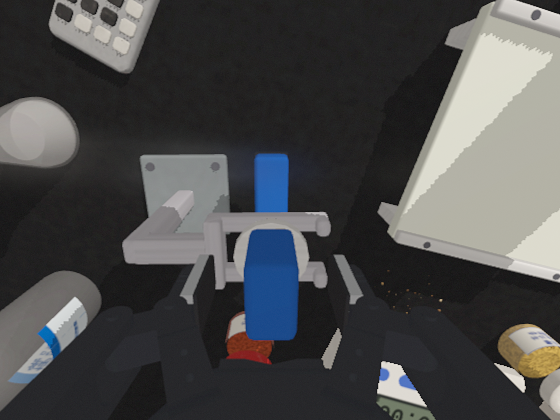

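Released and hanging upright, clear of both fingers. I'll withdraw straight up.

>>> play_rows(commands="0.7 0 0 5 0; 0.8 0 0 15 0; 0.8 0 0 30 0; 0.8 0 0 55 0; 0.8 0 0 80 0; 0.8 -20 10 105 0; 0.8 -50 30 115 0; 0.8 -80 60 120 0; 0.8 -110 90 120 0; 0.8 -110 90 120 0")

```text
time: 15.68
ee_pos: [0.4278, -0.3006, 0.2596]
tcp_rot: [180.0, -0.0, -179.1]
wrist_force: [0.1, 0.2, 0.4]
opening: 0.0684
```

>>> play_rows(commands="0.8 -30 40 0 0; 0.8 -60 80 0 0; 0.8 -90 120 0 0; 0.8 -120 160 0 0; 0.8 -150 200 0 0; 0.8 -150 200 0 0; 0.8 -150 200 0 0")

```text
time: 16.27
ee_pos: [0.279, -0.1012, 0.2601]
tcp_rot: [-180.0, 0.2, -179.1]
wrist_force: [0.3, -0.1, 0.1]
opening: 0.0683
```

Run:
```python
from h import *
o=get_obs(); print(o['time'],o['ee_pos'],o['wrist_force'])
for n in('wrist','scene','top'):
  im=camera(n); cv2.imwrite(f'pics/{n}13.png',im[:,:,::-1])
im=cv2.imread('pics/scene13.png')[150:300,160:360]; cv2.imwrite('pics/scene13z.png',cv2.resize(im,None,fx=4,fy=4,interpolation=cv2.INTER_CUBIC))
im=cv2.imread('pics/top13.png')[160:300,130:360]; cv2.imwrite('pics/top13z.png',cv2.resize(im,None,fx=3.4,fy=3.4,interpolation=cv2.INTER_CUBIC))
```

```text
16.2667 [ 0.27901577 -0.10120795  0.26007712] [ 0.31216528 -0.10750356  0.07184466]
```

View pics/scene13z.png

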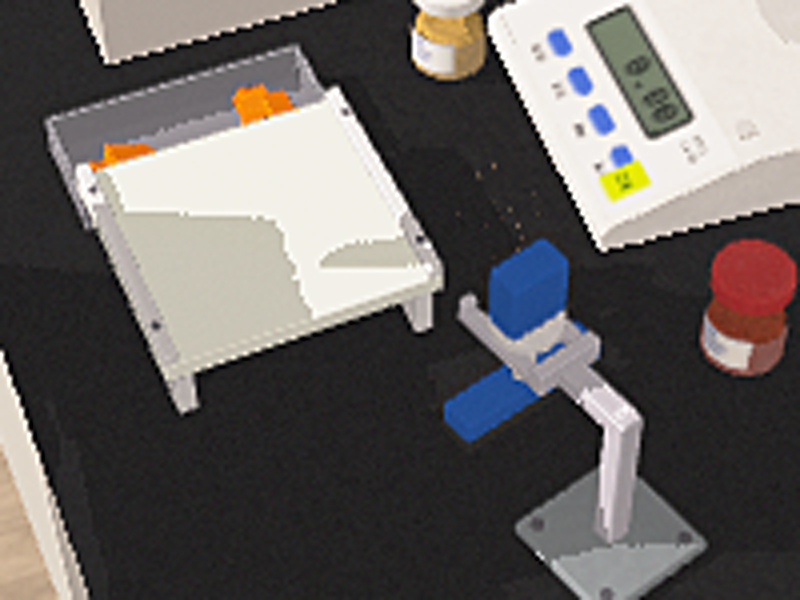

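View pics/top13z.png

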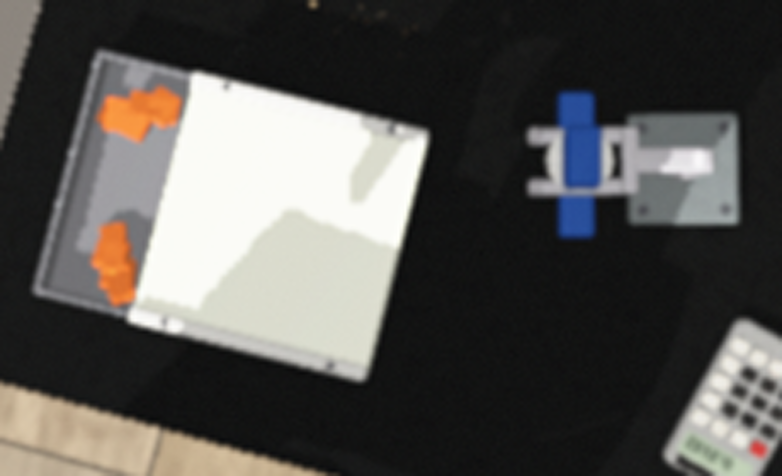

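Run:
```python
from h import *
T=cam('top');S=cam('scene')
tz=lambda x,y:((x+.5)/3.4+129.5,(y+.5)/3.4+159.5)
sz=lambda x,y:((x+.5)/4+159.5,(y+.5)/4+149.5)
np.set_printoptions(precision=4,suppress=True)
print('grip top',ray(T,*tz(582,157),.172),'blade mid',ray(T,*tz(577,165),.078))
c=np.array([.4995,-.1895]);a=np.deg2rad(-13.1);ex=np.array([np.cos(a),np.sin(a)]);ey=np.array([-np.sin(a),np.cos(a)])
for p in((125,117),(158,107),(112,245),(120,285)):
    q=ray(T,*tz(*p),.015)[:2]-c+[-.0015,0]; print('chip',ex@q,ey@q)
def tri(a,b):
    (K1,R1,e1),(K2,R2,e2)=T,S
    d1=R1@np.linalg.inv(K1)@[*a,1];d2=R2@np.linalg.inv(K2)@[*b,1]
    t=np.linalg.lstsq(np.c_[d1,-d2],e2-e1,rcond=None)[0]; return (e1+t[0]*d1+e2+t[1]*d2)/2
print('chip highest corner',tri(tz(103,222),sz(108,146)),tri(tz(98,118),sz(235,90)))
a0=cv2.imread('pics/top0.png');a1=cv2.imread('pics/top13.png')
for n,(x0,y0,x1,y1) in dict(jar=(160,118,196,155),red=(292,125,325,160),flask=(362,215,402,250),calc=(320,248,375,310)).items():
    print(n,cv2.absdiff(a0[y0:y1,x0:x1],a1[y0:y1,x0:x1]).mean(), cv2.phaseCorrelate(cv2.cvtColor(a0[y0:y1,x0:x1],6).astype(float),cv2.cvtColor(a1[y0:y1,x0:x1],6).astype(float)))
```

```text
grip top [ 0.544  -0.3945  0.172 ] blade mid [ 0.5441 -0.396   0.078 ]
chip 0.048448256964926745 0.13418202795454368
chip 0.06125874008759638 0.11264129684881016
chip -0.04396760827902172 0.12009205270033418
chip -0.07060764064551478 0.10721829912861555
chip highest corner [ 0.4894 -0.0462  0.0087] [ 0.5759 -0.0476  0.0105]
jar 17.196446446446448 ((-0.14088768286054076, 0.09034716091215955), 0.9756335194219365)
red 2.136796536796537 ((0.020054867433525914, 0.15258552253547464), 0.9341530197218224)
flask 1.203095238095238 ((-0.0004921970836058165, -0.07619439340278689), 0.8971091761485719)
calc 1.4652003910068425 ((0.07831208597388084, -0.0441512235608954), 0.8784554246311999)
```

```bash
python3 -c "
from workcell import *
print(job_done())"
```

```text
the job is handed in; nothing more can be done
None
```

I wiped all four offcuts into the catch tray with two side-by-side scraper strokes. The scraper is now hanging on the side hook, released, and the job is handed in at about 16.5 s on the robot's clock.

What the last camera checks showed:

- **Offcuts:** all four are in the tray, at about x +48, +61, −44 and −71 mm and y +134, +113, +120 and +107 mm in the plate's frame. They lie as two overlapping pairs. The one corner I measured in each pair was about 10 mm above the bench, well under the 35 mm limit.
- **Scraper:** its axis is at about (0.544, −0.395), within about 2 mm of the seat I measured at (0.542, −0.395). Grip top and blade middle agree to about 1.5 mm, so it hangs upright. I did not measure the collar height directly. The collar met the prongs at the expected height, with a small upward force (4.7 N) just before I opened the gripper.
- **Bystanders:** all four moved less than 0.2 pixel in the top view, which is well under 1 mm. The white-lidded jar's patch changed in brightness, which I took to be shadow.
- **Robot:** it has withdrawn and touches nothing.

The scene and top cameras disagreed by about 4–5 mm in x. I used wrist-camera measurements for the grasp and the hanging.

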